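# Stroke the sample box's lids shut

## Robot

A 6-joint arm with a two-finger parallel gripper is mounted at the origin on the work surface. World frame = base frame: x ahead of the robot, y to its left, z up, the work surface at z = 0. Lengths are in m, angles in rad, forces in N, time in s.
With the tool pointing down it reaches from about 0.275 to 1 m from the base axis. Payload 8.4 kg.
Tool frame: the origin (TCP) lies between the finger pads, 19 mm behind the fingertips; this is the grasp point; z points along the fingers, y is the line along which they close (so a half turn about z gives the same grasp; the last joint's range is limited). The gripper opens to 85 mm and grips with 20 to 120 N. Pads are 22 mm wide; open, the fingers measure 114 mm over their backs; the gripper's body (76 mm by 85 mm) begins 54 mm behind the grasp point. The pads swing forward as they close: fully open they stand 13 mm farther back than shut.
Start: joints at [1.18, 0.353, 1.633, -0, 1.155, -0.002], TCP at [0.237, 0.578, 0.25] pointing down, gripper open.
Joint ranges: [-2.63, 2.63], [-0.92, 2.1], [0.06, 2.66], [-1.3, 4.44], [0, 2.69], [-3.02, 3.02]. Speed limits (rad/s): [2.22, 2.22, 2.79, 3.14, 3.14, 3.14].

## Interface

Orientations are given as a unit quaternion [x, y, z, w].
In Python, from workcell import bot, hand, kinematics, get_obs, vision, hand_in gives the robot as it stands. The module is installed in compiled form; this text tells all that it offers. Calls block until the motion is done:
- bot.reach(position, orientation): joint-space move of the TCP to a pose.
- bot.servo_line(position, ori=None, velocity=0.15): straight line of the TCP; ori=None keeps the orientation; velocity is the mean speed in m/s.
- bot.goto_joints(angles): joint-space move.
- hand.move_gripper(opening, strength=None): finger opening in m; strength is the grip in N (None keeps the last); returns when the fingers have stopped.
- bot.dwell(seconds).
- kinematics.solve_ik(position, orientation): joint angles nearest the present ones, or None.
- get_obs(): the state.
- vision.read_camera(name): name is "scene" or "top"; returns a dict with "frame" (400x640x3 uint8, red, green, blue), "intrinsics" (3x3 intrinsics, pixels), "view" (4x4, takes a point from world to camera coordinates). Camera axes: x right, y down, z forward; pixel columns grow to the right and rows downward; lengths in m; the calibration is good to about 2 mm. A picture is of the moment at which its call begins. There is no depth.
A pose or a line that the arm cannot do raises bot.IKError and nothing moves.
- hand_in(): hands the job in; it is judged then, once.
The state is a dict: "time_s": time; "joint_pos": joint angles; "joint_vel": joint speeds; "joint_efforts": joint torques, N m; "position": TCP position; "orientation": TCP orientation; "wrist_force": force on the tool from outside, world axes, zero at the start; "ft_torque": the same for the moment, N m; "gripper_width": finger opening in m; "grip_force": force on a finger pad.
Only numpy, scipy, OpenCV 4.12 (cv2) and the standard library are available. Lean on these libraries where they do the work, as an engineer would, in place of code of your own. Each camera call takes 0.05 s, during which the arm holds its last target. There are 200 camera calls.

## Task

Close the sample box: run the fingertips gently along its row of four lids in one low stroke, from the first lid's hinge edge onwards, so that the lids are pressed shut one after another, and do not rise away from the row between the first lid and the last. Lift nothing, do not shove the box along the bench, and leave the glassware and the mouse where they stand; finish with all four lids shut flat and the hand clear.

Things in the scene. Friction and masses are not known exactly. Their poses are not given: they have to be found in the camera images.
- box: White sample box, 204 x 64 x 45 mm (x, y, z), 0.85 kg, loose on the bench. Origin: centre of its underside. Four grey flip lids in a row along x, 48 mm apart, each 44 mm (x) by 60 by 3 thick, hinged on its -x edge: ajar, it slopes up towards +x. Shut, their tops are level, 48 mm above the bench; nothing stands higher.
- row_start (a point): The -x end of the row. Middle of the hinge edge of the first lid (lid0), at the top face of the shut lids: box (-0.096, 0, 0.048). Before it, at the box's -x end, a sloped lip juts 18 mm out beyond this edge, rising from 41 to 48 mm above the bench.
- row_end (a point): Middle of the free edge of the last lid (lid3) when shut, at its top face: box (0.092, 0, 0.048).
- lid0 (a joint): Angle of lid 0, the first of the row counted from row_start (its hinge edge at box x = -0.096): 0 rad = shut flat, growing as its free (+x) edge rises; ajar at 0.3 to 0.8 at the start. Stiff hinge (0.007 N m): stays where left, no spring; needs a few N near its hinge, under 1 N at its free edge.
- lid1 (a joint): Angle of lid 1, the second of the row counted from row_start (its hinge edge at box x = -0.048): 0 rad = shut flat, growing as its free (+x) edge rises; ajar at 0.3 to 0.8 at the start. Stiff hinge (0.007 N m): stays where left, no spring; needs a few N near its hinge, under 1 N at its free edge.
- lid2 (a joint): Angle of lid 2, the third of the row counted from row_start (its hinge edge at box x = 0.000): 0 rad = shut flat, growing as its free (+x) edge rises; ajar at 0.3 to 0.8 at the start. Stiff hinge (0.007 N m): stays where left, no spring; needs a few N near its hinge, under 1 N at its free edge.
- lid3 (a joint): Angle of lid 3, the last of the row counted from row_start (its hinge edge at box x = 0.048): 0 rad = shut flat, growing as its free (+x) edge rises; ajar at 0.3 to 0.8 at the start. Stiff hinge (0.007 N m): stays where left, no spring; needs a few N near its hinge, under 1 N at its free edge.
- jar_a: Bystander: amber glass jar with white cap, 28 mm across, 42 mm high, beside the sample box. Origin: centre of its underside.
- jar_b: Bystander: a jar like jar_a, on the other side of the sample box. Origin: centre of its underside.
- dish: Bystander: shallow glass dish, 70 mm across, 14 mm high, beside the sample box. Origin: centre of its underside.
- beaker: Bystander: glass beaker, 72 mm across, 95 mm high. Origin: centre of its underside.
- flask: Bystander: stoppered glass flask, 72 mm across below with a thin neck, 155 mm high. Origin: centre of its underside.
- mouse: Bystander: black computer mouse, 100 x 58 x 30 mm, on a red pad 3 mm thick. Origin: centre of its underside.

How it is judged:
On the way, in this order (a step that is already met when the one before it is completed fails the run):
1. lid 0 is shut, lids after it still ajar (value of joint lid0 below 0.13 rad), for 0.05 s.
2. lid 1 is shut, lids after it still ajar (value of joint lid1 below 0.13 rad), for 0.05 s.
3. lid 2 is shut, lids after it still ajar (value of joint lid2 below 0.13 rad), for 0.05 s.
4. lid 3 is shut, lids after it still ajar (value of joint lid3 below 0.13 rad), for 0.05 s.
At the end, for the whole second after the job is handed in: All four lids are shut (each under 0.13 rad, free edge within about 5.5 mm of the rim), and the box stands upright and at rest within 25 mm of where it stood (value of joint each of lid0, lid1, lid2, lid3 below 0.13 rad and distance of box from where it was at the start of the episode below 0.025 m and angle between box's own z axis and vertical below 0.05 rad and linear speed of box below 0.01 m/s); the robot touches nothing.
It fails at once if the box is lifted, carried or shoved: more than 25 mm from its start, or tilted over 0.15 rad (distance of box from where it was at the start of the episode above 0.025 m or angle between box's own z axis and vertical above 0.15 rad).
It fails at once if the fingertips rise away from the row (TCP more than 120 mm above the box's underside) after the first lid is shut and before the last is (value of joint lid0 below 0.13 rad and value of joint lid3 above 0.13 rad and z of the grasp point in the frame of box above 0.12 m).
It fails at once if the box or its lids are pressed with more than 30 N (contact force between any of the fingers, the arm and box above 30 N).
It fails at once if a bystander is moved more than 20 mm or tipped (distance of any of jar_a, jar_b, dish, beaker, flask, mouse from where it was at the start of the episode above 0.02 m or angle between any of jar_a, jar_b, dish, beaker, flask, mouse's own z axis and vertical above 0.3 rad).
It also fails if it takes over 45 s, if anything falls off the work surface, if the arm or the gripper's body presses on something with over 40 N, if the wrist force passes 120 N, or if a joint passes its speed limit or range.

## Working session

There is one attempt and no reset: what is moved stays moved. The work goes in short steps, each a Python script; the robot and the scene stay as the last script left them, time stands still between calls to the robot, and variables do not carry over. Pictures are saved under pics/ and viewed, at most 10 in all, crops included, and the job is handed in when it is done.

```bash
mkdir -p pics
python3 - <<'E'
from workcell import *
import cv2, numpy as np
for n in ("scene","top"):
    c=vision.read_camera(n); cv2.imwrite(f"pics/{n}0.png",c["frame"][:,:,::-1]); np.savez(f"{n}0.npz",**{k:np.array(c[k]) for k in c if k in("frame","intrinsics","view")})
    print(n,np.round(c["intrinsics"],1).tolist(),np.round(c["view"],3).tolist())
o=get_obs();print(o["orientation"],o["time_s"])
E
```

```text
scene [[428.9, 0.0, 320.0], [0.0, 428.9, 200.0], [0.0, 0.0, 1.0]] [[0.233, 0.972, 0.007, -0.147], [0.776, -0.182, -0.603, -0.371], [-0.586, 0.146, -0.797, 1.375], [0.0, 0.0, 0.0, 1.0]]
top [[406.7, 0.0, 317.5], [0.0, 406.7, 199.9], [0.0, 0.0, 1.0]] [[-0.003, -1.0, 0.019, -0.001], [-0.989, -0.0, -0.149, 0.546], [0.149, -0.02, -0.989, 1.137], [0.0, 0.0, 0.0, 1.0]]
[ 1.93197035e-01  9.81159782e-01 -6.08714605e-04 -1.28851034e-04] 0.1
```

View pics/scene0.png

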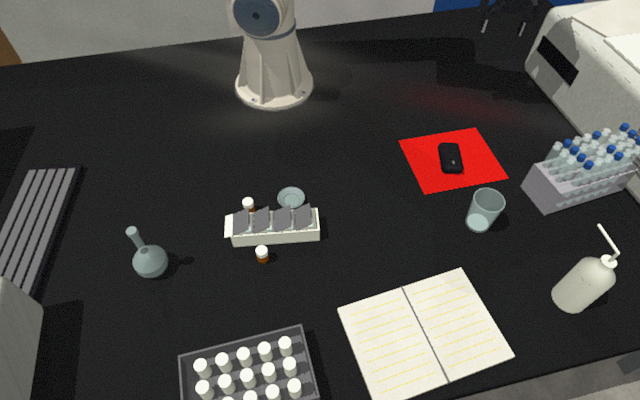

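View pics/top0.png

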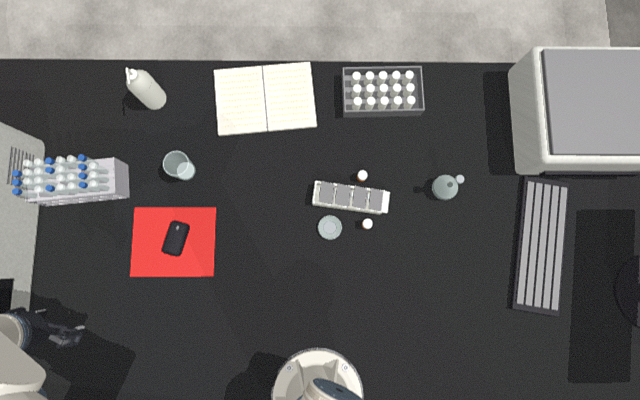

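The scene view shows the box at about (272,226) with its lids rising to the right and the white lip at the left, (228,226). In the top view the box runs from (313,193) to the lip at (388,203), with jars at (362,175) and (368,224), the dish at (330,228) and the flask at (445,187). I'll zoom in on both views.

Run:
```python
import cv2, numpy as np
a=cv2.imread("pics/top0.png")[165:250,300:400]; b=cv2.imread("pics/scene0.png")[185:270,220:330]
a=cv2.resize(a,None,fx=7,fy=7,interpolation=cv2.INTER_CUBIC)[:,:700]
b=cv2.resize(b,None,fx=7,fy=7,interpolation=cv2.INTER_CUBIC)
cv2.imwrite("pics/a1.png",a);cv2.imwrite("pics/b1.png",b)
```

```text
(no output)
```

View pics/a1.png

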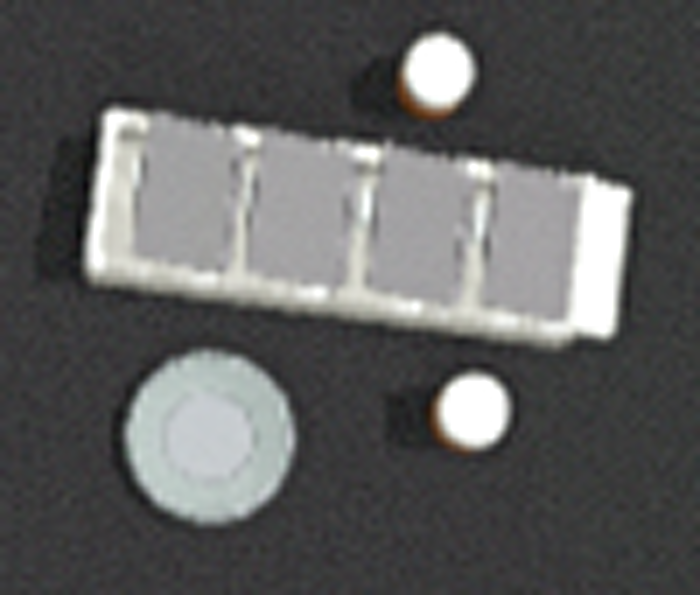

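View pics/b1.png

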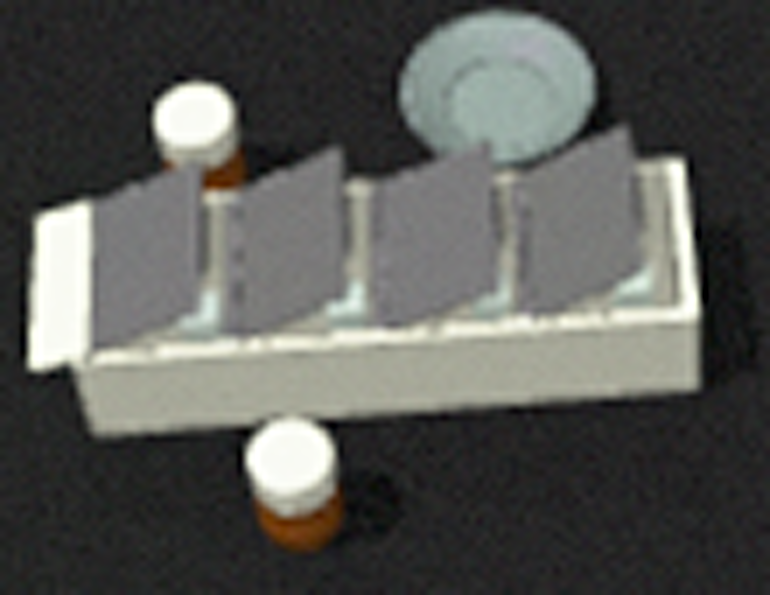

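The top crop shows the lip at the right, (630,190)–(612,335), the lid0 hinge edge at (585,178)–(572,325), and the +x rim corners at (108,112) and (90,275). The scene crop shows the same features at (37,213)–(30,368), (92,203)–(90,350) and (685,158)–(695,312). Next I'll cast these pixels onto planes at their known heights.

```bash
cat > h.py <<'E'
import numpy as np
def ray(n,px,z):
    d=np.load(n+"0.npz"); V=d["view"]; R=V[:3,:3]; c=-R.T@V[:3,3]
    r=R.T@np.linalg.solve(d["intrinsics"],[*px,1]); return (c+r*(z-c[2])/r[2])[:2]
E
python3 - <<'E'
from h import *
P={"top":[((632,190),(612,335)),((585,178),(572,325)),((108,112),(90,275))],
"scene":[((37,213),(30,368)),((92,203),(90,350)),((685,158),(695,312))]}
off={"top":(300,165),"scene":(220,185)}
for n,L in P.items():
    M=[]
    for (a,b),z in zip(L,(.041,.048,.045)):
        q=[ray(n,(np.array(p)+.5)/7-.5+off[n],z) for p in(a,b)]; M.append((q[0]+q[1])/2); print(n,np.round(q,4).tolist(),np.linalg.norm(q[0]-q[1]).round(4))
    u=M[2]-M[0]; print("mid",np.round(M,4).tolist(),"len",np.linalg.norm(u),np.linalg.norm(M[2]-M[1]),"yaw",np.arctan2(u[1],u[0]))
for k,p in {"jarA":(362,175),"jarB":(368,224)}.items(): print(k,ray("top",p,.042))
print("dish",ray("top",(330,228),.01),"flask",ray("top",(445,187),.04))
E
```

```text
top [[0.5705, -0.2132], [0.5098, -0.2031]] 0.0616
top [[0.5744, -0.1924], [0.5131, -0.1854]] 0.0617
top [[0.6026, 0.005], [0.5342, 0.0126]] 0.0688
mid [[0.5402, -0.2081], [0.5437, -0.1889], [0.5684, 0.0088]] len 0.2187736636508977 0.19922021533711284 yaw 1.441406075595439
scene [[0.5085, -0.2021], [0.5698, -0.2107]] 0.0619
scene [[0.5138, -0.1831], [0.5721, -0.1904]] 0.0587
scene [[0.539, 0.0156], [0.6009, 0.0044]] 0.0628
mid [[0.5392, -0.2064], [0.543, -0.1868], [0.57, 0.01]] len 0.218629159484456 0.19861750968687839 yaw 1.4296234983291038
jarA [ 0.61993373 -0.13259239]
jarB [ 0.47618048 -0.1471551 ]
dish [ 0.46736631 -0.03936182] flask [ 0.58484285 -0.37598228]
```

Run:
```python
from workcell import *
import numpy as np
from scipy.spatial.transform import Rotation as R
yaw=1.435
for a in (yaw,yaw+np.pi,yaw+np.pi/2,yaw-np.pi/2):
    q=(R.from_euler("z",a)*R.from_euler("x",np.pi)).as_quat()
    j=kinematics.solve_ik([.54,-.21,.12],q); print(a,None if j is None else np.round(j,2))
q=(R.from_euler("z",yaw)*R.from_euler("x",np.pi)).as_quat()
hand.move_gripper(0.0,20)
bot.reach([.40,-.25,.25],q); bot.servo_line([.40,-.25,.035])
f0=np.array(get_obs()["wrist_force"]); print(f0,get_obs()["gripper_width"])
z=.035
while z>0.002:
    z-=.001; bot.servo_line([.40,-.25,z],velocity=.01)
    o=get_obs(); f=np.array(o["wrist_force"])-f0
    if abs(f[2])>1.5: break
print("contact",z,o["position"],f,o["time_s"])
bot.servo_line([.40,-.25,.20])
```

```text
1.435 [-0.37  0.44  1.84 -0.    0.87 -0.24]
4.576592653589794 [-0.37  0.44  1.84 -0.    0.87  2.9 ]
3.0057963267948966 [-0.37  0.44  1.84  0.    0.87 -1.81]
-0.1357963267948965 [-0.37  0.44  1.84 -0.    0.87  1.33]
[ 0.20923843 -0.18650144  0.05058786] 0.00013682295812834943
contact 0.017999999999999988 [ 0.40006063 -0.25003436  0.01872501] [-2.39378023  1.51118852 14.74368279] 9.6667
```

Bench contact confirms the fingertips are 19 mm below the TCP. I'll make the stroke with the tips about 2 mm above the shut-lid plane.

Run:
```python
from workcell import *
import numpy as np, cv2
from scipy.spatial.transform import Rotation as R
yaw=1.435; u=np.array([np.cos(yaw),np.sin(yaw)]); s=np.array([.5433,-.1878])
q=(R.from_euler("z",yaw)*R.from_euler("x",np.pi)).as_quat()
P=lambda d,z:[*(s+u*d),z]
bot.reach(P(-.04,.20),q); bot.servo_line(P(-.04,.069),velocity=.1)
f0=np.array(get_obs()["wrist_force"]); z=.069
for d in np.arange(-.03,.201,.01):
    bot.servo_line(P(d,z),velocity=.04)
    o=get_obs(); f=np.array(o["wrist_force"])-f0
    print(round(d,3),np.round(f,1),round(o["position"][2],4))
    if np.linalg.norm(f)>15: print("FORCE"); break
print(o["time_s"])
for n in ("scene","top"):
    c=vision.read_camera(n); cv2.imwrite(f"pics/{n}2.png",c["frame"][:,:,::-1])
```

```text
-0.03 [-0.8  0.1  0. ] 0.0692
-0.02 [-0.6 -0.4  0.6] 0.069
-0.01 [-0.3 -0.7  0.1] 0.069
0.0 [-0.3  0.5  0.4] 0.069
0.01 [-1.1  0.3 -0.7] 0.069
0.02 [-0.8  0.   1.7] 0.069
0.03 [0.3 1.2 0.6] 0.069
0.04 [-0.6  0.5 -0.1] 0.069
0.05 [-0.4 -0.1  0.1] 0.069
0.06 [-0.7  0.5  0.1] 0.069
0.07 [-0.5  0.3  0.4] 0.069
0.08 [-0.6 -0.4 -0.4] 0.069
0.09 [-0.  -0.1  0.8] 0.069
0.1 [0.2 0.1 0.9] 0.069
0.11 [-0.6  0.9  0.6] 0.069
0.12 [0.7 0.1 0.1] 0.069
0.13 [ 0.3 -0.1  0.2] 0.069
0.14 [-0.  0.  1.] 0.069
0.15 [-0.9  0.6  0.5] 0.069
0.16 [-0.9 -0.1 -0.2] 0.069
0.17 [0.7 0.  0.2] 0.069
0.18 [-0.1  0.6  0.9] 0.069
0.19 [ 0.4 -0.3  0.5] 0.069
0.2 [-1.  -0.7  1.1] 0.069
22.7083
```

Run:
```python
import cv2
b=cv2.imread("pics/scene2.png")[165:270,210:340]
cv2.imwrite("pics/b2.png",cv2.resize(b,None,fx=5,fy=5,interpolation=cv2.INTER_CUBIC))
```

```text
(no output)
```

View pics/b2.png

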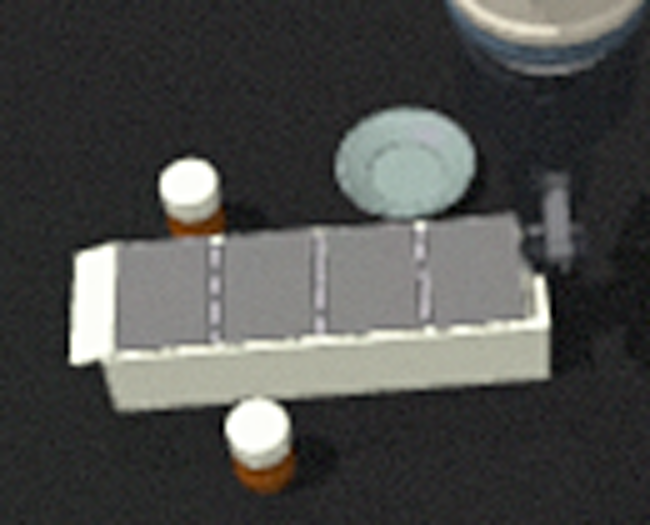

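All four lids lie flat and level, as grey panels from (115,240) to (525,325). The box and jars haven't moved, and the fingertips are just past the +x end at (555,230). I'll lift clear and hand in.

Run:
```python
from workcell import *
p=list(get_obs()["position"]); bot.servo_line([p[0],p[1],.22],velocity=.1); bot.dwell(.3)
print(get_obs()["time_s"]); print(hand_in())
```

```text
24.7667
the job is handed in; nothing more can be done
None
```

The job is handed in at 24.8 s: one low stroke pressed all four lids shut, the camera showed the box, jars and dish apparently unmoved, and the hand was lifted clear; no verdict was returned.

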